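# Roll a tube a quarter turn to the fence line and wedge it

## Task

Under light fingertip pressure from on top, roll the fat brass tube along the marking-out plate, without skidding, from the line it lies on to the line at the fence, so that it stops just touching the fence with its drilled hole facing straight up, and let go of it. Then fetch the steel wedge and slide it nose first over the plate, square to the tube and near the middle of its length, until it jams snugly under the tube and pins it firmly against the fence, and leave it there. Do not lift the tube or press on it hard, and leave the other things on the bench alone.

Things in the scene. Friction and masses are not known exactly. Their poses are not given: they have to be found in the camera images.
- plate: Fixed flat steel marking-out plate on the bench, 300 x 360 x 12 mm, yaw varies. Origin: centre of its underside (bench height); its top is at z = 12 mm. Its x axis points to the fence, the way the tube is to roll. Two pale lines are scribed along its y: start line at x = -26 mm and finish line at x = +45 mm, a quarter of the tube's circumference apart; a short pale line along x at y = 0 crosses them.
- fence: Fixed steel angle bolted on the plate: upright leg 220 mm long (plate y), 50 mm high above the plate, 5 mm thick, its foot on the far side. Origin: bottom of the middle of the upright face that the tube meets, at plate x = +90 mm; axes as the plate's. A tube touching it has its axis above the finish line.
- tube: Loose thin-walled brass tube lying along plate y, outside diameter 90 mm (too fat to grasp), 180 mm long, black end caps flush with its ends, 0.4 to 0.6 kg. It rolls with little resistance. Origin: centre of the tube; y is its axis. At the start it lies on the start line, up to 3 mm and 0.04 rad off, and its x axis points to the fence; a quarter turn brings the hole to the top. More than about 15 N on its wall, from fingers, fence or wedge, marks it.
- tube_hole (a point): The dark drilled hole, 13 mm wide, on the tube's outside half-way along it (45 mm from the axis, on the tube's -x side); at the start it faces away from the fence, level with the axis.
- wedge: Loose dark steel wedge, 0.70 kg, 103 mm long, 36 mm wide: a block 60 mm long and 32 mm high, then a 35 degree slope of bright steel, 43 mm long, down to a 1.5 mm thick nose. It starts on the bench to one side of the plate. Origin: centre of the block's underside; +x points along it to the nose, which ends 73 mm from the origin.
- wedge_grip (a point): Centre of the wedge's block, 16 mm above its underside: where to grasp it across its 36 mm width (y). With the tube against the fence the slope meets the tube when this point is about 90 mm behind the tube's axis. Its sliding takes about 4 N; pressed on from first contact with 6 to 10 N more it is home, and it keeps its place when let go.
- parallel_center (a point): Centre of a bystander: loose plain steel bar 110 x 26 x 38 mm on the bench to the other side of the plate; wedge and bar may have changed sides. Leave alone.
- punch_center (a point): Middle of a bystander: steel centre punch 110 mm long, 12 mm thick, lying on the plate's near edge (near the robot). Leave alone.
- tub_center (a point): Centre of a bystander: white plastic tub, 72 mm wide and 45 mm high, standing on the plate past the tube's end at -y. Leave alone.
Not all that is in view belongs to the job. What is shaped like the wedge but purple is not meant.

How it is judged:
By the outcome, as a careful person would: the job done as asked, in the order asked, and still so for the second after the job is handed in, with the robot touching nothing.
It also fails if it takes over 72 s, if anything falls off the work surface, if the arm or the gripper's body presses on something with over 40 N, if the wrist force passes 120 N, or if a joint passes its speed limit or range.

## Robot

A 6-joint arm with a two-finger parallel gripper is mounted at the origin on the work surface. World frame = base frame: x ahead of the robot, y to its left, z up, the work surface at z = 0. Lengths are in m, angles in rad, forces in N, time in s.
With the tool pointing down it reaches from about 0.35 to 0.85 m from the base axis. Payload 8.1 kg.
Tool frame: the origin (TCP) lies at the very end of the fingers, on their centre line; the grasp point (between the pads) lies 19 mm behind it (robot.pinch_z is the distance from the TCP to the grasp point, in m); y points along the fingers, x is the direction in which the jaws open and shut, and the axes are right-handed (so a half turn about y gives the same grasp; the last joint's range is limited). The gripper opens to 93 mm and grips with 3 to 60 N. Pads are 15 mm wide; open, the fingers measure 128 mm over their backs; the gripper's body (75 mm by 188 mm) begins 65 mm behind the grasp point.
Start: joints at [-1.188, 0.13, 1.488, -0, 1.523, -0.085], TCP at [0.271, -0.536, 0.219] pointing down, gripper open.
Joint ranges: [-2.96, 2.96], [-0.89, 2.26], [0.02, 2.5], [-1.34, 4.48], [0, 2.73], [-2.66, 2.66]. Speed limits (rad/s): [2.39, 2.39, 2.79, 3.14, 3.14, 3.14].

## Interface

Orientations are given as a rotation vector (axis times angle).
In Python, from plant import robot gives the robot as it stands.
- The arm moves only by the shell command python3 -m inch 'ROWS' [FORCE]. ROWS is JSON, a list of rows, each a list of 5 numbers: the closure, from -1 (fully open) to 1 (shut), then the shift along the world's x, y, z in m, then the turn about the world's z in rad. A call has 1 to 8 rows; each row is the pose to reach, as a shift and turn from the pose measured when the call began; what a row does not reach only later rows make up. A row lasts 1/8 s, in which the tool goes at most 62.5 mm and 10.7 degrees, less where a joint would pass 70% of its speed; a pose out of reach is approached as far as the arm can. A call with a gripper value outside its range is refused whole. The fingers move at their own pace and stop on an object; FORCE is the grip in N (left out, the last holds). Time passes only in rows, so rows that repeat a pose let the fingers close. It gives the time, the measured TCP pose, the force and the opening at its end, in the units of the state.
- robot.read_state(): the state, without advancing time (a new reading comes with each control period).
- robot.read_camera(name): name is "scene" or "top"; returns a dict with "color" (400x640x3 uint8, red, green, blue), "mtx" (3x3 intrinsics, pixels), "R" (3x3) and "t" (3): a world point X has camera coordinates R X + t. Camera axes: x right, y down, z forward; pixel columns grow to the right and rows downward; lengths in m; the calibration is good to about 2 mm. A picture is of the moment at which its call begins. There is no depth.
- robot.close_job(): hands the job in, once; it reports no verdict.
The state is a dict: "t": time; "q": joint angles; "dq": joint speeds; "joint_torque": joint torques, N m; "tool_pos": TCP position; "orientation": TCP orientation; "force": force on the tool from outside, world axes, zero at the start; "wrist_torque": the same for the moment, N m; "opening": finger opening in m.
Only numpy, scipy, OpenCV 4.12 (cv2) and the standard library are available. Lean on these libraries where they do the work, as an engineer would, in place of code of your own. Each camera call takes 0.05 s, during which the arm holds its last target. There are 200 camera calls.

## Working session

There is one attempt and no reset: what is moved stays moved. The work goes in short steps, Python scripts to look and compute and a shell command to move; the robot and the scene stay as the last step left them, time stands still between calls to the robot, and variables do not carry over. Pictures are saved under pics/ and viewed, about 8 in all and at most 12, crops included, and the job is handed in when it is done.

```bash
ls; mkdir -p pics
python3 - <<'E'
from plant import robot
import cv2,numpy as np
s=robot.read_state()
for k in s: print(k,np.round(s[k],3))
for n in("scene","top"):
    c=robot.read_camera(n); cv2.imwrite(f"pics/{n}0.png",c["color"][:,:,::-1]); np.savez(f"pics/{n}0.npz",**c)
    print(n,c["mtx"].round(1).tolist(),(-c["R"].T@c["t"]).round(3),c["R"].round(3).tolist())
E
```

```text
pics
t 0.0
q [-1.188  0.131  1.489  0.     1.523 -0.085]
dq [ 0.002  0.     0.001 -0.001  0.001  0.002]
joint_torque [-4.0000e-03 -5.5984e+01 -4.9177e+01  7.6000e-02  3.5000e-02 -0.0000e+00]
tool_pos [ 0.27  -0.535  0.218]
orientation [-1.394  0.859 -0.857]
force [-0.113  0.278  0.245]
wrist_torque [ 0.027 -0.015  0.012]
opening 0.093
scene [[374.8, 0.0, 325.8], [0.0, 374.8, 199.8], [0.0, 0.0, 1.0]] [0.985 0.165 0.761] [[-0.159, 0.987, -0.001], [0.804, 0.129, -0.58], [-0.573, -0.093, -0.814]]
top [[377.3, 0.0, 318.4], [0.0, 377.3, 198.8], [0.0, 0.0, 1.0]] [0.309 0.077 1.03 ] [[0.112, -0.994, -0.004], [-0.97, -0.108, -0.22], [0.218, 0.029, -0.976]]
```

View pics/scene0.png

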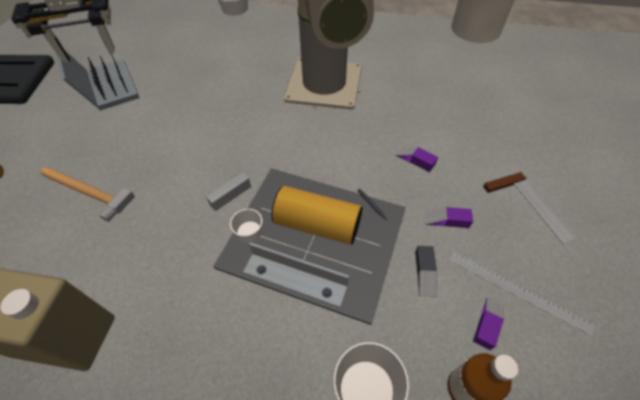

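View pics/top0.png

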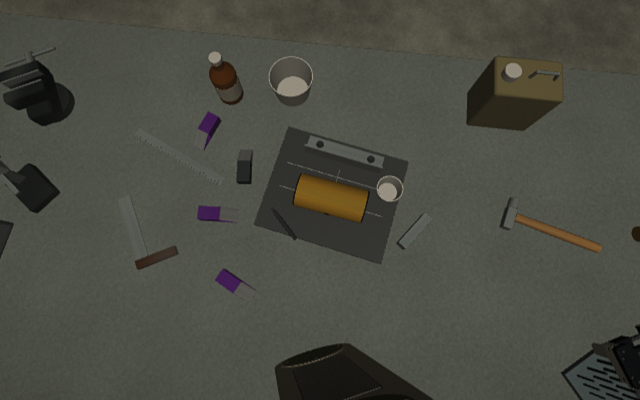

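```bash
python3 -c "
import cv2,numpy as np
print(cv2.Rodrigues(np.array([-1.394,.859,-.857]))[0].round(3))"
```

```text
[[ 0.451 -0.001  0.893]
 [-0.893  0.001  0.451]
 [-0.002 -1.     0.   ]]
```

The only candidates for the wedge are these:
- **Wedge:** dark block with a bright slope, scene (427,270), top (245,167).
- **Plain bar:** scene (229,190), top (415,231).
- **Purple decoys:** scene (423,159), (458,217) and (489,330).

I choose the dark one at scene (427,270), nose away from the robot. Next come close crops to check it and get pixels.

```bash
cat > h.py <<'E'
import numpy as np,cv2
from plant import robot
def shot(n,name):
    c=robot.read_camera(n); np.savez(f"pics/{name}.npz",**c); return c
def load(name): return dict(np.load(f"pics/{name}.npz"))
def ray(c,p):
    d=c["R"].T@np.linalg.solve(c["mtx"],[p[0],p[1],1.]); return -c["R"].T@c["t"],d/np.linalg.norm(d)
def plane(c,p,z):
    o,d=ray(c,p); return o+d*(z-o[2])/d[2]
def proj(c,X):
    v=c["mtx"]@(c["R"]@np.asarray(X,float)+c["t"]); return v[:2]/v[2]
def crop(c,x0,y0,x1,y1,k,fn,gain=1):
    im=cv2.resize(c["color"][y0:y1,x0:x1,::-1],None,fx=k,fy=k,interpolation=cv2.INTER_CUBIC)
    cv2.imwrite(fn,cv2.convertScaleAbs(im,alpha=gain))
E
python3 - <<'E'
from h import *
crop(load("top0"),232,118,432,268,4,"pics/topc.png",1.8)
crop(load("scene0"),205,155,455,335,3.2,"pics/scenec.png",1.2)
E
```

```text
(no output)
```

View pics/topc.png

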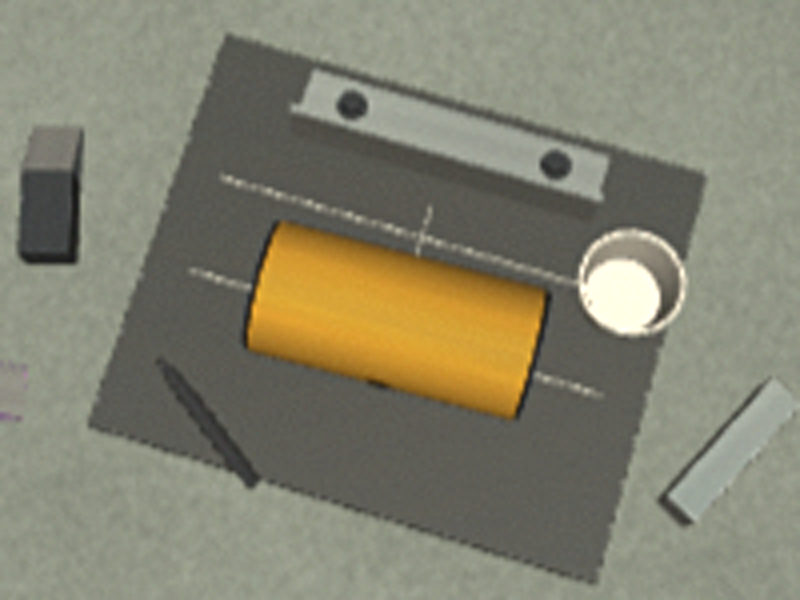

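View pics/scenec.png

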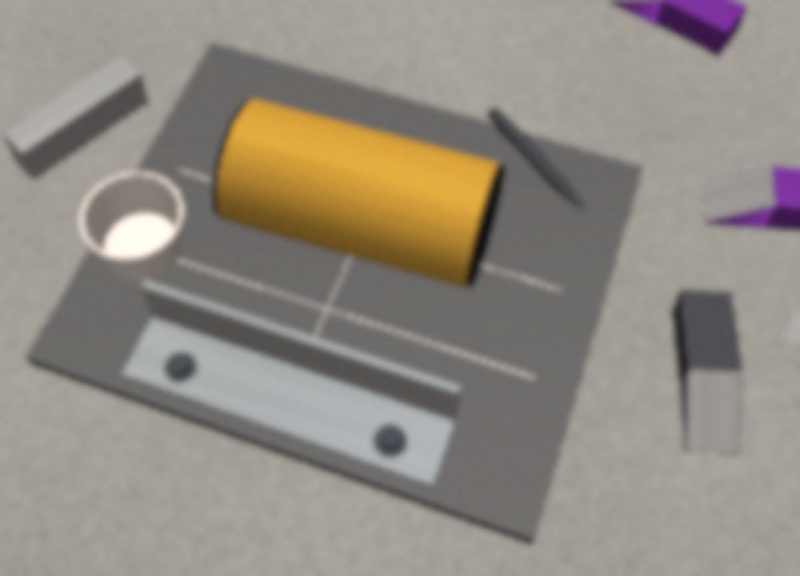

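The crops show:
- **Plate:** corners at top crop (228,35), (704,176), (597,582), (90,427).
- **Lines:** they cross at top crop (425,240).
- **Tube hole:** just visible on the near side at (378,383).
- **Wedge:** dark block with a bright nose slope at scene crop (710,370), nose toward +x.
- **Punch:** at the near +y corner.
- **Tub:** at the -y end.

```bash
cat >> h.py <<'E'
T0=load("top0");S0=load("scene0")
t=lambda u,v:((u+.5)/4-.5+232,(v+.5)/4-.5+118)
s=lambda u,v:((u+.5)/3.2-.5+205,(v+.5)/3.2-.5+155)
E
python3 - <<'E'
from h import *
A,B,C,D=[plane(T0,t(*p),.012) for p in((228,35),(704,176),(597,582),(90,427))]
n=np.linalg.norm
print("plate sizes",n(A-B),n(B-C),n(C-D),n(D-A),"ctr",(A+B+C+D)/4)
ex=(A+B-C-D)/2; print("yaw x",np.arctan2(ex[1],ex[0]))
def line(c,a,b):
    a,b=plane(c,a,.012),plane(c,b,.012); d=a-b; return a,b,np.arctan2(-d[0],d[1])
for nm,c,f,st,cr in(("top",T0,(t(222,178),t(580,283)),(t(192,270),t(600,394)),t(425,240)),("scene",S0,(s(535,378),s(180,262)),(s(560,290),s(180,170)),s(323,312))):
    a,b,y=line(c,*f); a2,b2,y2=line(c,*st); X=plane(c,cr,.012)
    e=np.array([np.cos(y),np.sin(y),0]); print(nm,"yaw",y,y2,"gap",e@((a+b)/2-(a2+b2)/2),"cross",X,"->origin",X-.045*e)
print("wedge scene top corners",*[plane(S0,s(*p),.032).round(3) for p in((683,292),(730,292),(740,369),(688,365))])
print("wedge scene nose",*[plane(S0,s(*p),.0015).round(3) for p in((683,450),(742,453))])
print("wedge top: top corners",*[plane(T0,t(*p),.032).round(3) for p in((25,170),(76,170),(75,237),(21,237))])
print("nose",*[plane(T0,t(*p),.0015).round(3) for p in((36,127),(84,127))])
print("punch",*[plane(T0,t(*p),.018).round(3) for p in((160,362),(254,484))])
# tube by silhouette top
m=cv2.inRange(cv2.cvtColor(T0["color"],cv2.COLOR_RGB2HSV),(8,120,40),(28,255,255)); m[:100]=0;m[280:]=0;m[:,:280]=0;m[:,380:]=0
print(cv2.minAreaRect(cv2.findNonZero(m)))
E
```

```text
plate sizes 0.35485709348678546 0.2958414085682379 0.35709992425404796 0.2996434501441976 ctr [0.5596565  0.07044449 0.012     ]
yaw x -0.18620378195981743
top yaw -0.18580658018730314 -0.19121479408631997 gap 0.07084126610996389 cross [0.60302659 0.05995737 0.012     ] ->origin [0.55880115 0.06827064 0.012     ]
scene yaw -0.18760585508662658 -0.19334784808514635 gap 0.07145875721549527 cross [0.60724603 0.05798034 0.012     ] ->origin [0.56303562 0.06637316 0.012     ]
wedge scene top corners [0.563 0.302 0.032] [0.558 0.334 0.032] [0.615 0.34  0.032] [0.618 0.306 0.032]
wedge scene nose [0.664 0.31  0.001] [0.66  0.348 0.001]
wedge top: top corners [0.617 0.341 0.032] [0.621 0.306 0.032] [0.573 0.3   0.032] [0.569 0.336 0.032]
nose [0.659 0.347 0.002] [0.663 0.312 0.002]
punch [0.495 0.231 0.018] [0.419 0.157 0.018]
((330.28631591796875, 197.31219482421875), (71.56351470947266, 33.745811462402344), 14.743562698364258)
```

```bash
cat >> h.py <<'E'
O=np.array([.561,.0675,0]); YAW=-.188
EX=np.array([np.cos(YAW),np.sin(YAW),0]);EY=np.array([-EX[1],EX[0],0])
def pl(X): return np.array([EX@(X-O),EY@(X-O),X[2]]) # plate frame
def tube(c,lo=(8,120,40),box=(250,100,400,280)):
    x0,y0,x1,y1=box
    m=cv2.inRange(cv2.cvtColor(c["color"],cv2.COLOR_RGB2HSV),lo,(28,255,255)); k=np.zeros_like(m);k[y0:y1,x0:x1]=m[y0:y1,x0:x1]
    k=cv2.morphologyEx(k,cv2.MORPH_OPEN,np.ones((3,3)))
    xs=np.where(k.any(0))[0]; a,b=xs[0],xs[-1]; w=b-a
    N=[];o=-c["R"].T@c["t"]
    for top in(1,0):
        P=[]
        for x in range(a+int(.3*w),b-int(.3*w)):
            r=np.where(k[:,x])[0]; P.append((x,r[0]-.5 if top else r[-1]+.5))
        vx,vy,px,py=cv2.fitLine(np.float32(P),cv2.DIST_HUBER,0,.01,.01).ravel()
        n=np.cross(ray(c,(px-200*vx,py-200*vy))[1],ray(c,(px+200*vx,py+200*vy))[1]); N.append(n/np.linalg.norm(n))
    p0=plane(c,(xs.mean(),np.where(k)[0].mean()),.057)-o
    N=[n*np.sign(n@p0) for n in N]   # n.(X-o)=R inside
    d=np.cross(*N); d/=np.linalg.norm(d); d*=np.sign(d[1])
    mid=np.linalg.lstsq(np.array(N+[d]),np.array([.045,.045,d@p0]),rcond=None)[0]+o
    return mid,np.arctan2(-d[0],d[1]),d[2]
E
python3 - <<'E'
from h import *
for c in(T0,S0):
    m,y,dz=tube(c); print(m.round(4),pl(m).round(4),"yaw",round(y,4),round(dz,3))
E
```

```text
[0.537  0.0732 0.0435] [-0.0247  0.0011  0.0435] yaw -0.1709 -0.068
[0.5234 0.0711 0.0433] [-0.0376 -0.0035  0.0433] yaw -0.1718 0.035
```

```bash
python3 -m inch '[[-1,0.02,0.045,0,-0.06],[-1,0.04,0.09,0,-0.12],[-1,0.06,0.14,0,-0.2],[-1,0.08,0.19,0,-0.28],[-1,0.1,0.24,0,-0.36],[-1,0.12,0.29,0,-0.44],[-1,0.14,0.34,0,-0.52],[-1,0.16,0.39,0,-0.638]]'
python3 -m inch '[[-1,0.02,0.04,0,0],[-1,0.04,0.1,0,0],[-1,0.06,0.15,0,0],[-1,0.08,0.19,-0.02,0],[-1,0.09,0.215,-0.04,0],[-1,0.091,0.219,-0.06,0],[-1,0.091,0.219,-0.08,0],[-1,0.091,0.219,-0.08,0]]'
```

```text
t: 1.1
tool_pos: [0.4305, -0.1433, 0.2174]
orientation: [-1.121, 1.337, -1.335]
force: [1.4, -0.3, 0.8]
opening: 0.0929
t: 2.1
tool_pos: [0.5197, 0.0758, 0.1352]
orientation: [-1.125, 1.34, -1.333]
force: [-0.1, 0.4, 0.5]
opening: 0.0931
```

```bash
cat >> h.py <<'E'
def st():
    s=robot.read_state(); R=cv2.Rodrigues(np.array(s["orientation"],float))[0]
    print("t",round(s["t"],2),"tcp",np.round(s["tool_pos"],4),"plate",pl(np.array(s["tool_pos"])).round(4),"jawdir-yaw",round((np.arctan2(R[1,0],R[0,0])%np.pi)-np.pi/2,4),"down",R[:,1].round(3),"F",np.round(s["force"],2),"fx_plate",round(float(EX@s["force"]),2),"q",np.round(s["q"],2),"open",round(s["opening"],4))
E
python3 -c "
from h import *
st()"
```

```text
t 2.1 tcp [0.5197 0.0758 0.1352] plate [-0.0421  0.0004  0.1352] jawdir-yaw -0.1734 down [-0.004  0.001 -1.   ] F [-0.07  0.4   0.49] fx_plate -0.14 q [ 0.05 -0.01  1.79  0.    1.37  1.79] open 0.0931
```

```bash
python3 -m inch '[[-1,0,0,-0.015,0],[-1,0,0,-0.025,0],[-1,0,0,-0.029,0],[-1,0,0,-0.031,0],[-1,0,0,-0.031,0]]'; python3 -m inch '[[-1,0,0,-0.001,0],[-1,0,0,-0.001,0]]'
```

```text
t: 2.72
tool_pos: [0.5199, 0.0757, 0.1044]
orientation: [-1.124, 1.339, -1.333]
force: [0.1, -0.2, 0.9]
opening: 0.093
t: 2.98
tool_pos: [0.5201, 0.0758, 0.1037]
orientation: [-1.124, 1.339, -1.333]
force: [-0.3, -0.3, -0.4]
opening: 0.0927
```

```bash
python3 -m inch '[[-1,0,0,-0.001,0],[-1,0,0,-0.001,0]]'; python3 -m inch '[[-1,0,0,-0.001,0],[-1,0,0,-0.001,0]]'
```

```text
t: 3.22
tool_pos: [0.5201, 0.0758, 0.1026]
orientation: [-1.124, 1.339, -1.333]
force: [-0.3, 0.2, -0.7]
opening: 0.0929
t: 3.48
tool_pos: [0.5203, 0.0758, 0.1019]
orientation: [-1.124, 1.339, -1.333]
force: [-0.2, 0.0, 0.9]
opening: 0.093
```

```bash
python3 -m inch '[[-1,0,0,-0.0005,0],[-1,0,0,-0.0005,0]]'; python3 -m inch '[[-1,0,0,-0.0005,0],[-1,0,0,-0.0005,0]]'
```

```text
t: 3.72
tool_pos: [0.5206, 0.0757, 0.1017]
orientation: [-1.123, 1.338, -1.334]
force: [-0.5, 0.4, 4.4]
opening: 0.0931
t: 3.98
tool_pos: [0.521, 0.0757, 0.1017]
orientation: [-1.122, 1.338, -1.334]
force: [0.1, -0.4, 5.7]
opening: 0.0927
```

```bash
python3 -m inch '[[-1,0.004,-0.0007,-0.0005,0],[-1,0.01,-0.0017,-0.0004,0],[-1,0.017,-0.0029,-0.0003,0],[-1,0.024,-0.0041,-0.0003,0],[-1,0.031,-0.0053,-0.0003,0],[-1,0.038,-0.0066,-0.0003,0],[-1,0.044,-0.0076,-0.0004,0],[-1,0.047,-0.0081,-0.0005,0]]'; python3 -c "
from h import *
st()
for n in('top','scene'):
    c=shot(n,n+'1'); m,y,dz=tube(c); print(n,pl(m).round(4),round(y,4))"
```

```text
t: 4.97
tool_pos: [0.5691, 0.0681, 0.1021]
orientation: [-1.12, 1.336, -1.334]
force: [1.1, 3.4, 6.9]
opening: 0.0929
t 4.97 tcp [0.5691 0.0681 0.1021] plate [0.0079 0.0021 0.1021] jawdir-yaw -0.1733 down [ 0.001  0.002 -1.   ] F [1.07 3.38 6.86] fx_plate 0.42 q [0.03 0.14 1.69 0.   1.31 1.77] open 0.0929
top [ 0.0218  0.053  -0.0736] -0.0446
scene [-0.0191 -0.0108  0.0295] -0.0349
```

```bash
python3 -m inch '[[-1,0,0,0.004,0],[-1,0,0,0.012,0],[-1,-0.012,0.002,0.02,0],[-1,-0.024,0.004,0.02,0],[-1,-0.024,0.004,0.02,0]]'; python3 -c "
from h import *
st()
c=shot('scene','scene1'); crop(c,205,135,425,300,3.5,'pics/s1c.png',1.2)"
```

```text
t: 5.7
tool_pos: [0.5442, 0.0723, 0.1218]
orientation: [-1.121, 1.337, -1.334]
force: [-0.2, 0.9, -0.1]
opening: 0.0931
t 5.7 tcp [0.5442 0.0723 0.1218] plate [-0.0174  0.0015  0.1218] jawdir-yaw -0.1731 down [ 0.     0.002 -1.   ] F [-0.22  0.92 -0.05] fx_plate -0.39 q [0.04 0.06 1.74 0.   1.34 1.78] open 0.0931
```

View pics/s1c.png

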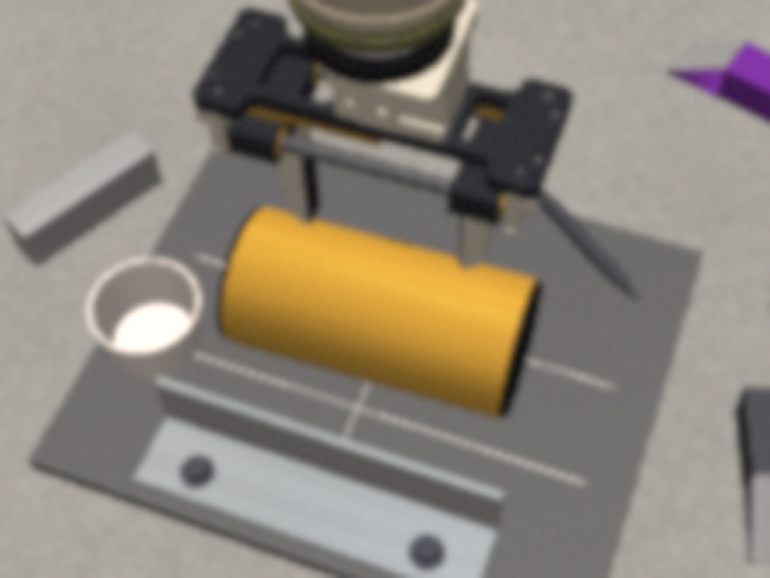

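Image: the tube now lies about a third of the way to the finish line, nothing else moved and the fingers are clear behind it. I'll measure from the fence-side silhouette edge, taking the axis height as 57 mm.

```bash
cat >> h.py <<'E'
def tubeS(c):  # scene view: lower silhouette edge + known axis height
    k=cv2.inRange(cv2.cvtColor(c["color"],cv2.COLOR_RGB2HSV),(8,120,40),(28,255,255))
    n,l,sx,_=cv2.connectedComponentsWithStats(k); 
    k=np.uint8(l==max([i for i in range(1,n) if sx[i][0]>230 and sx[i][0]<420],key=lambda i:sx[i][4]))
    xs=np.where(k.any(0))[0]; a,b=xs[0],xs[-1]; P=[(x,np.where(k[:,x])[0][-1]+.5) for x in range(a+int(.2*(b-a)),a+int(.8*(b-a)))]
    vx,vy,px,py=cv2.fitLine(np.float32(P),cv2.DIST_HUBER,0,.01,.01).ravel()
    o=-c["R"].T@c["t"]; r=[ray(c,(px+q*vx,py+q*vy))[1] for q in(-50,0,50)]
    n=np.cross(r[0],r[2]); n/=np.linalg.norm(n); g=plane(c,((a+b)/2,np.where(k)[0].mean()),.057); n*=np.sign(n@(g-o))
    # points X=(x,y,.057) with n.(X-o)=.045
    out=[]
    for yy in(-.08,0,.08):
        A=np.array([n,EY,[0,0,1]]); out.append(pl(np.linalg.solve(A,[.045+n@o,yy+EY@O,.057])))
    return out[1][0].round(4),round(float(np.arctan2(out[0][0]-out[2][0],.16)),4) # plate x at y=0, yaw rel plate
E
python3 -c "
from h import *
print(tubeS(S0),tubeS(load('scene1')))"
```

```text
(np.float64(-0.0302), 0.0348) (np.float64(-0.0058), 0.0361)
```

```bash
python3 -m inch '[[-1,0,0,-0.01,0],[-1,0,0,-0.016,0],[-1,0,0,-0.018,0],[-1,0,0,-0.019,0],[-1,0,0,-0.0198,0],[-1,0,0,-0.0202,0],[-1,0,0,-0.0206,0],[-1,0,0,-0.0206,0]]'
```

```text
t: 6.75
tool_pos: [0.5451, 0.0721, 0.1018]
orientation: [-1.12, 1.336, -1.334]
force: [-0.0, -0.6, 2.6]
opening: 0.0929
```

```bash
python3 -m inch '[[-1,0.003,-0.0005,-0.0006,0],[-1,0.009,-0.0015,-0.0005,-0.002],[-1,0.016,-0.0028,-0.0004,-0.004],[-1,0.023,-0.004,-0.0004,-0.006],[-1,0.03,-0.0052,-0.0004,-0.008],[-1,0.037,-0.0065,-0.0004,-0.01],[-1,0.043,-0.0075,-0.0005,-0.012],[-1,0.046,-0.008,-0.0006,-0.012]]';  python3 -m inch '[[-1,0,0,0.004,0],[-1,0,0,0.012,0],[-1,-0.012,0.002,0.02,0],[-1,-0.024,0.004,0.02,0],[-1,-0.024,0.004,0.02,0]]'; python3 -c "
from h import *
st();print(tubeS(shot('scene','scene2')))"
```

```text
t: 7.75
tool_pos: [0.5924, 0.0647, 0.1022]
orientation: [-1.111, 1.343, -1.343]
force: [1.3, 2.5, 5.7]
opening: 0.0932
t: 8.38
tool_pos: [0.5675, 0.0689, 0.122]
orientation: [-1.112, 1.343, -1.343]
force: [0.6, -0.4, -1.2]
opening: 0.0926
t 8.38 tcp [0.5675 0.0689 0.122 ] plate [0.0061 0.0025 0.122 ] jawdir-yaw -0.1847 down [ 0.003  0.003 -1.   ] F [ 0.65 -0.39 -1.17] fx_plate 0.71 q [0.03 0.12 1.68 0.   1.34 1.78] open 0.0926
(np.float64(0.0181), 0.0337)
```

```bash
python3 -m inch '[[-1,0,0,-0.01,0],[-1,0,0,-0.016,0],[-1,0,0,-0.018,0],[-1,0,0,-0.019,0],[-1,0,0,-0.0198,0],[-1,0,0,-0.0202,0],[-1,0,0,-0.0207,0],[-1,0,0,-0.0207,0]]'
```

```text
t: 9.43
tool_pos: [0.5682, 0.0688, 0.1017]
orientation: [-1.111, 1.342, -1.343]
force: [0.5, -0.3, 2.6]
opening: 0.0934
```

```bash
python3 -m inch '[[-1,0.003,-0.0005,-0.0006,0],[-1,0.008,-0.0014,-0.0005,0],[-1,0.014,-0.0025,-0.0004,0],[-1,0.02,-0.0036,-0.0004,0],[-1,0.026,-0.0047,-0.0004,0],[-1,0.031,-0.0056,-0.0004,0],[-1,0.034,-0.0062,-0.0005,0],[-1,0.035,-0.0064,-0.0006,0]]';  python3 -m inch '[[-1,0,0,0.004,0],[-1,0,0,0.012,0],[-1,-0.008,0.0015,0.02,0],[-1,-0.015,0.003,0.02,0],[-1,-0.015,0.003,0.02,0]]'; python3 -c "
from h import *
st();print(tubeS(shot('scene','scene3')))"
```

```text
t: 10.42
tool_pos: [0.6047, 0.063, 0.1024]
orientation: [-1.108, 1.341, -1.343]
force: [0.6, 3.2, 8.0]
opening: 0.0927
t: 11.05
tool_pos: [0.5889, 0.0662, 0.1223]
orientation: [-1.108, 1.341, -1.343]
force: [0.1, 0.1, -0.1]
opening: 0.0925
t 11.05 tcp [0.5889 0.0662 0.1223] plate [0.0276 0.0039 0.1223] jawdir-yaw -0.1842 down [ 0.007  0.004 -1.   ] F [ 0.06  0.06 -0.08] fx_plate 0.05 q [0.02 0.17 1.63 0.   1.34 1.78] open 0.0925
(np.float64(0.0345), 0.0015)
```

```bash
python3 -m inch '[[-1,0,0,-0.01,0],[-1,0,0,-0.016,0],[-1,0,0,-0.018,0],[-1,0,0,-0.019,0],[-1,0,0,-0.0198,0],[-1,0,0,-0.0204,0],[-1,0,0,-0.021,0],[-1,0,0,-0.021,0]]';python3 -m inch '[[-1,0.002,-0.0004,-0.0005,0],[-1,0.004,-0.0007,-0.0005,0],[-1,0.006,-0.0011,-0.0005,0],[-1,0.008,-0.0015,-0.0005,0],[-1,0.01,-0.0019,-0.0005,0],[-1,0.01,-0.0019,-0.0005,0]]'; python3 -c "
from h import *
st()"
```

```text
t: 12.1
tool_pos: [0.5897, 0.0661, 0.102]
orientation: [-1.107, 1.34, -1.344]
force: [0.2, -0.1, 3.9]
opening: 0.0926
t: 12.85
tool_pos: [0.5994, 0.0649, 0.1023]
orientation: [-1.107, 1.341, -1.343]
force: [-6.0, 2.4, 11.8]
opening: 0.0929
t 12.85 tcp [0.5994 0.0649 0.1023] plate [0.0382 0.0046 0.1023] jawdir-yaw -0.1842 down [ 0.007  0.005 -1.   ] F [-6.    2.43 11.82] fx_plate -6.35 q [0.02 0.21 1.61 0.   1.31 1.77] open 0.0929
```

```bash
python3 -m inch '[[-1,0,0,0.002,0],[-1,0,0,0.008,0],[-1,-0.005,0.01,0.03,0],[-1,-0.01,0.05,0.06,0],[-1,-0.01,0.1,0.08,0],[-1,-0.01,0.15,0.09,0],[-1,-0.01,0.2,0.09,0.05],[-1,-0.01,0.24,0.09,0.1]]'; python3 -c "
from h import *
import numpy as np
st(); a=shot('scene','scene4');b=shot('top','top4')
k=lambda c,x0,y0,x1,y1:cv2.resize(c['color'][y0:y1,x0:x1,::-1],None,fx=4,fy=4,interpolation=cv2.INTER_CUBIC)
cv2.imwrite('pics/v4.png',np.vstack([cv2.convertScaleAbs(k(a,240,175,400,250),alpha=1.2),cv2.convertScaleAbs(k(b,260,145,420,220),alpha=1.8)]))"
```

```text
t: 13.85
tool_pos: [0.5892, 0.3068, 0.1925]
orientation: [-1.16, 1.267, -1.268]
force: [1.0, 0.9, -0.2]
opening: 0.0928
t 13.85 tcp [0.5892 0.3068 0.1925] plate [-0.0171  0.2404  0.1925] jawdir-yaw -0.0819 down [ 0.007  0.006 -1.   ] F [ 1.01  0.94 -0.19] fx_plate 0.82 q [0.4  0.31 1.33 0.   1.49 2.05] open 0.0928
```

View pics/v4.png

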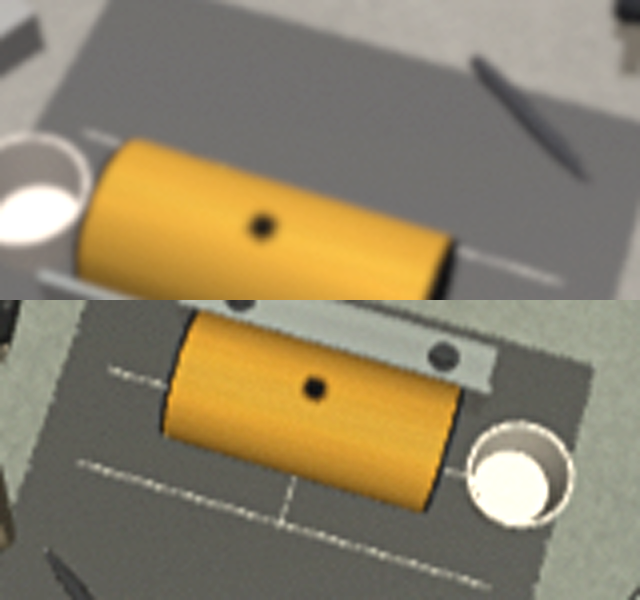

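Hole is dark and on top: scene crop (263,228), top crop (315,88). The tube looks to be at the fence, and tub and punch are undisturbed. Now I'll triangulate the hole and the axis from the robot-side silhouettes.

```bash
cat >> h.py <<'E'
def tubeN(c,near_low,f=(.2,.8)): # robot-side silhouette; near_low: it is the lower edge in the image
    k=cv2.inRange(cv2.cvtColor(c["color"],cv2.COLOR_RGB2HSV),(8,120,40),(28,255,255))
    n,l,sx,_=cv2.connectedComponentsWithStats(k)
    k=np.uint8(l==max([i for i in range(1,n) if 230<sx[i][0]<420],key=lambda i:sx[i][4]))
    xs=np.where(k.any(0))[0]; a,b=xs[0],xs[-1]
    P=[(x,np.where(k[:,x])[0][-1]+.5 if near_low else np.where(k[:,x])[0][0]-.5) for x in range(a+int(f[0]*(b-a)),a+int(f[1]*(b-a)))]
    vx,vy,px,py=cv2.fitLine(np.float32(P),cv2.DIST_HUBER,0,.01,.01).ravel()
    o=-c["R"].T@c["t"]; r=[ray(c,(px+q*vx,py+q*vy))[1] for q in(-50,50)]
    n=np.cross(*r); n/=np.linalg.norm(n); g=plane(c,((a+b)/2,np.where(k)[0].mean()),.057); n*=np.sign(n@(g-o))
    x=[pl(np.linalg.solve(np.array([n,EY,[0,0,1]]),[.045+n@o,y+EY@O,.057]))[0] for y in(-.08,0,.08)]
    return np.round(x,4),"yaw",round((x[0]-x[2])/.16,4)
def tri(c1,p1,c2,p2):
    o1,d1=ray(c1,p1);o2,d2=ray(c2,p2); u=np.linalg.lstsq(np.c_[d1,-d2],o2-o1,rcond=None)[0]
    a,b=o1+u[0]*d1,o2+u[1]*d2; return (a+b)/2,np.linalg.norm(a-b)
E
python3 -c "
from h import *
a,b=load('scene4'),load('top4')
print('before',tubeN(S0,0),tubeN(T0,1));print('now',tubeN(a,0),tubeN(b,1))
pa,pb=(240+263.5/4-.5,175+228.5/4-.5),(260+315.5/4-.5,145+88.5/4-.5)
X,g=tri(a,pa,b,pb);print('hole',X,pl(X),g,'at z.102',pl(plane(a,pa,.102)),pl(plane(b,pb,.102)))
"
```

```text
before (array([-0.0254, -0.0281, -0.0308]), 'yaw', np.float64(0.0334)) (array([-0.0244, -0.0272, -0.03  ]), 'yaw', np.float64(0.035))
now (array([0.0439, 0.0441, 0.0442]), 'yaw', np.float64(-0.0024)) (array([0.0443, 0.0443, 0.0442]), 'yaw', np.float64(0.0007))
hole [0.6066124  0.06234409 0.10172483] [0.04577232 0.00345965 0.10172483] 0.0016869636484428262 at z.102 [0.04617471 0.00272516 0.102     ] [0.04538274 0.00423696 0.102     ]
```

The two views agree: axis at plate x = 44.2 mm, yaw about 0, hole at x = 45.8 mm and z = 101.7 mm, so it faces straight up and the tube is touching. Next is the wedge, at (0.589, 0.3205) with yaw 0.11.

```bash
python3 -m inch '[[-0.4,0,0.007,0,0.1],[-0.4,0,0.0135,-0.02,0.19],[-0.4,0,0.0135,-0.06,0.19],[-0.4,0,0.0135,-0.1,0.19],[-0.4,0,0.0135,-0.13,0.19],[-0.4,0,0.0135,-0.13,0.19]]'; python3 -c "
from h import *
st()"
```

```text
t: 14.7
tool_pos: [0.586, 0.3204, 0.0582]
orientation: [-1.257, 1.131, -1.124]
force: [0.3, 0.5, -0.1]
opening: 0.0652
t 14.7 tcp [0.586  0.3204 0.0582] plate [-0.0227  0.2531  0.0582] jawdir-yaw 0.1099 down [-0.002  0.005 -1.   ] F [ 0.3   0.54 -0.1 ] fx_plate 0.19 q [0.42 0.43 1.43 0.01 1.28 1.88] open 0.0652
```

```bash
python3 -m inch '[[-0.4,0.002,0,-0.02,0],[-0.4,0.003,0,-0.04,0],[-0.4,0.003,0,-0.05,0],[-0.4,0.003,0,-0.053,0],[1,0.003,0,-0.053,0],[1,0.003,0,-0.053,0],[1,0.003,0,-0.053,0],[1,0.003,0,-0.053,0]]' 30;python3 -m inch '[[1,0,0,0,0],[1,0,0,0,0]]'; python3 -c "
from h import *
st()"
```

```text
t: 15.7
tool_pos: [0.5894, 0.3208, 0.0059]
orientation: [-1.256, 1.131, -1.124]
force: [-0.2, 1.1, 1.8]
opening: 0.0361
t: 15.95
tool_pos: [0.5894, 0.3208, 0.0059]
orientation: [-1.256, 1.13, -1.124]
force: [0.3, 0.5, -0.3]
opening: 0.0357
t 15.95 tcp [0.5894 0.3208 0.0059] plate [-0.0195  0.2541  0.0059] jawdir-yaw 0.1102 down [-0.001  0.005 -1.   ] F [ 0.31  0.46 -0.26] fx_plate 0.22 q [0.42 0.5  1.45 0.01 1.2  1.88] open 0.0357
```

```bash
python3 -m inch '[[1,0,0,0.015,0],[1,-0.01,0,0.045,0],[1,-0.05,-0.01,0.075,-0.06],[1,-0.09,-0.03,0.08,-0.12],[1,-0.111,-0.07,0.08,-0.18],[1,-0.111,-0.11,0.08,-0.24],[1,-0.111,-0.15,0.08,-0.298],[1,-0.111,-0.185,0.08,-0.298]]'; python3 -m inch '[[1,0,-0.03,0,0],[1,0,-0.047,0,0],[1,0,-0.048,0,0],[1,0,-0.048,0,0]]'; python3 -c "
from h import *
st()"
```

```text
t: 16.95
tool_pos: [0.4776, 0.1343, 0.0861]
orientation: [-1.11, 1.35, -1.343]
force: [0.8, 0.0, -7.5]
opening: 0.0356
t: 17.45
tool_pos: [0.4775, 0.0869, 0.0861]
orientation: [-1.11, 1.35, -1.343]
force: [-0.4, 0.2, -6.6]
opening: 0.0359
t 17.45 tcp [0.4775 0.0869 0.0861] plate [-0.0856  0.0035  0.0861] jawdir-yaw -0.1889 down [ 0.     0.005 -1.   ] F [-0.38  0.25 -6.57] fx_plate -0.41 q [ 0.07 -0.08  1.95  0.01  1.27  1.83] open 0.0359
```

```bash
python3 -m inch '[[1,0,0,-0.03,0],[1,0,0,-0.055,0],[1,0,0,-0.063,0],[1,0,0,-0.066,0],[1,0,0,-0.067,0],[1,0,0,-0.067,0]]';python3 -m inch '[[1,0,0,-0.0008,0],[1,0,0,-0.0008,0]]'; python3 -m inch '[[1,0,0,-0.0008,0],[1,0,0,-0.0008,0]]'
```

```text
t: 18.2
tool_pos: [0.4783, 0.087, 0.0201]
orientation: [-1.109, 1.349, -1.343]
force: [0.6, 0.1, -7.0]
opening: 0.0359
t: 18.45
tool_pos: [0.4787, 0.087, 0.0197]
orientation: [-1.108, 1.348, -1.343]
force: [0.9, -0.8, -7.2]
opening: 0.0357
t: 18.7
tool_pos: [0.4787, 0.087, 0.0188]
orientation: [-1.108, 1.348, -1.343]
force: [0.1, 0.2, -6.6]
opening: 0.0358
```

```bash
python3 -m inch '[[1,0,0,-0.0006,0],[1,0,0,-0.0006,0]]'; python3 -m inch '[[1,0,0,-0.0006,0],[1,0,0,-0.0006,0]]'
```

```text
t: 18.95
tool_pos: [0.4785, 0.087, 0.0181]
orientation: [-1.108, 1.349, -1.343]
force: [0.4, 0.8, -6.9]
opening: 0.0354
t: 19.2
tool_pos: [0.4787, 0.087, 0.0179]
orientation: [-1.108, 1.348, -1.343]
force: [-3.2, -0.5, 0.1]
opening: 0.0355
```

```bash
python3 -m inch '[[1,0.003,-0.0006,-0.0002,0],[1,0.008,-0.0015,-0.0002,0],[1,0.013,-0.0025,-0.0002,0],[1,0.018,-0.0034,-0.0002,0],[1,0.023,-0.0044,-0.0002,0],[1,0.028,-0.0053,-0.0002,0],[1,0.031,-0.0059,-0.0002,0],[1,0.031,-0.0059,-0.0002,0]]'; python3 -c "
from h import *
st()"
```

```text
t: 20.2
tool_pos: [0.5104, 0.081, 0.0179]
orientation: [-1.107, 1.348, -1.344]
force: [-1.8, 0.3, 0.5]
opening: 0.0362
t 20.2 tcp [0.5104 0.081  0.0179] plate [-0.0523  0.0038  0.0179] jawdir-yaw -0.189 down [ 0.003  0.006 -1.   ] F [-1.78  0.31  0.47] fx_plate -1.81 q [0.05 0.1  1.91 0.01 1.13 1.81] open 0.0362
```

```bash
python3 -m inch '[[1,0.002,-0.0004,-0.0002,0],[1,0.004,-0.0008,-0.0002,0],[1,0.0055,-0.001,-0.0002,0],[1,0.0055,-0.001,-0.0002,0]]'; python3 -c "
from h import *
st()"
```

```text
t: 20.7
tool_pos: [0.5158, 0.08, 0.0179]
orientation: [-1.108, 1.348, -1.344]
force: [-5.5, 0.7, 2.9]
opening: 0.0359
t 20.7 tcp [0.5158 0.08   0.0179] plate [-0.0467  0.0039  0.0179] jawdir-yaw -0.189 down [ 0.003  0.006 -1.   ] F [-5.45  0.68  2.9 ] fx_plate -5.48 q [0.05 0.11 1.89 0.01 1.13 1.81] open 0.0359
```

```bash
python3 -m inch '[[1,0.0005,-0.0001,-0.0001,0],[1,0.001,-0.0002,-0.0001,0]]'; python3 -m inch '[[1,0.0005,-0.0001,-0.0001,0],[1,0.001,-0.0002,-0.0001,0]]'
```

```text
t: 20.95
tool_pos: [0.5165, 0.0799, 0.0179]
orientation: [-1.108, 1.349, -1.343]
force: [-6.2, 1.0, 4.1]
opening: 0.0356
t: 21.2
tool_pos: [0.5171, 0.0798, 0.0179]
orientation: [-1.109, 1.349, -1.343]
force: [-6.4, 0.9, 3.9]
opening: 0.0362
```

```bash
python3 -m inch '[[1,0.0006,-0.0001,0,0],[1,0.0012,-0.0002,0,0]]'; python3 -m inch '[[1,0.0006,-0.0001,0,0],[1,0.0012,-0.0002,0,0]]'
```

```text
t: 21.45
tool_pos: [0.5173, 0.0798, 0.0179]
orientation: [-1.111, 1.351, -1.342]
force: [-11.4, 1.6, 7.8]
opening: 0.036
t: 21.7
tool_pos: [0.5174, 0.0798, 0.0179]
orientation: [-1.113, 1.352, -1.341]
force: [-11.3, 2.8, 8.1]
opening: 0.0358
```

```bash
python3 -m inch '[[1,0.0008,-0.0002,0,0],[1,0.0014,-0.0003,0,0],[1,0.0014,-0.0003,0,0]]'; python3 -c "
from h import *
st()"
```

```text
t: 22.08
tool_pos: [0.5175, 0.0798, 0.0179]
orientation: [-1.115, 1.354, -1.339]
force: [-11.2, 2.4, 8.2]
opening: 0.036
t 22.07 tcp [0.5175 0.0798 0.0179] plate [-0.045   0.004   0.0179] jawdir-yaw -0.1883 down [-0.006  0.006 -1.   ] F [-11.23   2.44   8.22] fx_plate -11.49 q [0.05 0.13 1.88 0.01 1.14 1.81] open 0.036
```

```bash
python3 -m inch '[[1,0.0014,-0.0003,0.0006,0],[1,0.0018,-0.0003,0.0008,0],[1,0.0018,-0.0003,0.0008,0]]'; python3 -c "
from h import *
st()"
```

```text
t: 22.45
tool_pos: [0.5176, 0.0799, 0.0179]
orientation: [-1.117, 1.357, -1.337]
force: [-9.2, 2.6, 2.3]
opening: 0.0359
t 22.45 tcp [0.5176 0.0799 0.0179] plate [-0.0449  0.0041  0.0179] jawdir-yaw -0.188 down [-0.009  0.007 -1.   ] F [-9.15  2.55  2.32] fx_plate -9.47 q [0.05 0.13 1.87 0.01 1.15 1.81] open 0.0359
```

```bash
python3 -m inch '[[1,0.002,-0.0004,0.0004,0],[1,0.0026,-0.0005,0.0006,0],[1,0.0026,-0.0005,0.0006,0]]'; python3 -c "
from h import *
st()"
```

```text
t: 22.82
tool_pos: [0.5178, 0.0799, 0.0179]
orientation: [-1.121, 1.36, -1.334]
force: [-14.3, 3.4, 6.6]
opening: 0.036
t 22.82 tcp [0.5178 0.0799 0.0179] plate [-0.0448  0.0041  0.0179] jawdir-yaw -0.1875 down [-0.014  0.007 -1.   ] F [-14.27   3.39   6.59] fx_plate -14.66 q [0.05 0.14 1.87 0.01 1.15 1.8 ] open 0.036
```

```bash
python3 -m inch '[[1,0.0005,-0.0001,0.0003,0],[0.1,0.0003,0,0.0003,0],[-0.1,0.0003,0,0.0003,0],[-0.3,0,0,0.0003,0],[-0.3,0,0,0.0003,0]]'; python3 -c "
from h import *
st()"; python3 -m inch '[[-0.3,0,0,0.01,0],[-0.3,0,0,0.03,0],[-0.3,0,0,0.06,0],[-0.3,-0.02,0,0.1,0],[-0.3,-0.04,0.04,0.14,0],[-0.3,-0.04,0.09,0.16,0],[-0.3,-0.04,0.14,0.16,0],[-0.3,-0.04,0.2,0.16,0]]'
python3 -c "
from h import *
import numpy as np
st(); a=shot('scene','scene5');b=shot('top','top5')
k=lambda c,x0,y0,x1,y1:cv2.resize(c['color'][y0:y1,x0:x1,::-1],None,fx=4,fy=4,interpolation=cv2.INTER_CUBIC)
cv2.imwrite('pics/v5.png',np.vstack([cv2.convertScaleAbs(k(a,240,165,400,240),alpha=1.2),cv2.convertScaleAbs(k(b,260,145,420,220),alpha=1.8)]))"
```

```text
t: 23.45
tool_pos: [0.5181, 0.0798, 0.0183]
orientation: [-1.121, 1.36, -1.335]
force: [0.5, -0.3, 0.3]
opening: 0.06
t 23.45 tcp [0.5181 0.0798 0.0183] plate [-0.0445  0.0041  0.0183] jawdir-yaw -0.1877 down [-0.014  0.007 -1.   ] F [ 0.49 -0.35  0.28] fx_plate 0.55 q [0.05 0.14 1.87 0.01 1.15 1.8 ] open 0.06
t: 24.45
tool_pos: [0.4786, 0.2813, 0.1801]
orientation: [-1.118, 1.359, -1.336]
force: [0.9, -0.6, 0.0]
opening: 0.0604
t 24.45 tcp [0.4786 0.2813 0.1801] plate [-0.1209  0.1946  0.1801] jawdir-yaw -0.1887 down [-0.011  0.008 -1.   ] F [ 0.88 -0.6   0.03] fx_plate 0.98 q [0.43 0.04 1.66 0.01 1.45 2.19] open 0.0604
```

View pics/v5.png

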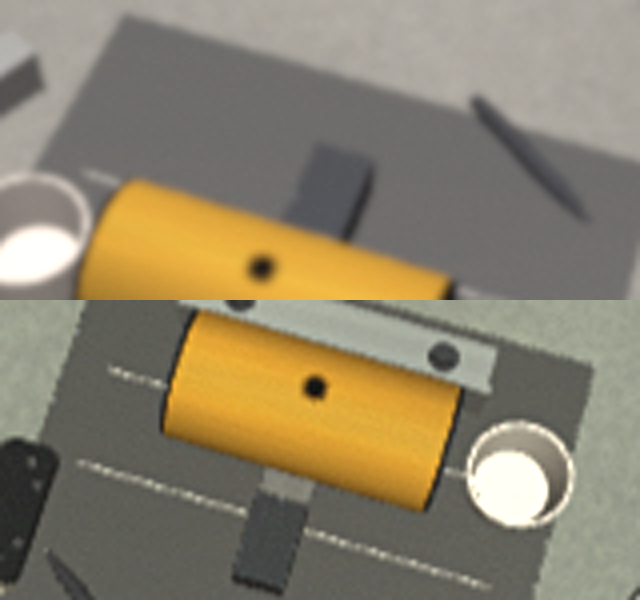

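The view shows the wedge square under the middle of the tube, with its slope against the brass. The hole is at the same pixels as before (scene 263,268, allowing for the shifted crop; top 315,388), and tub, punch and bar are undisturbed. The arm touches nothing, so I'm handing in.

```bash
python3 -c "
from h import *
print(tubeN(load('top5'),1,(.55,.9)),tubeN(load('scene5'),0,(.1,.4))); print(robot.close_job())"
```

```text
(array([0.0446, 0.0447, 0.0448]), 'yaw', np.float64(-0.0015)) (array([0.0447, 0.0421, 0.0396]), 'yaw', np.float64(0.0319))
the job is handed in; nothing more can be done
None
```

The tube is at the fence with its hole facing up, the wedge is under its middle, and I handed the job in at about 24.5 s of the 72 s allowed.

- **Tube:** I rolled it in four short strokes with two fingertips on top. Pressure was mostly 3–8 N, with a peak reading of about 12 N when it met the fence. Before the wedge went in, both cameras put its axis at plate x = 44.2 mm (45 is touching), with yaw about 0. The hole was on top within about 2°. In the first two strokes the tube moved half the finger travel, so it did not skid there.
- **Wedge:** I gripped it across its width, set it on the plate and slid it nose first, square to the tube. It stopped with its grip point 89.8 mm behind the tube's axis, about 4 mm off the plate's middle line. My final push was 14.7 N. About 7 N of that was jamming force, an estimate after allowing for sliding friction and some downward tool pressure. It stayed put when released, and the tub, punch and bar looked undisturbed.

**Last checks:**
- The top camera again gave x = 44.7 mm and yaw about 0, and the hole had not moved in either picture.
- The scene camera's last fit disagreed, giving x = 42 mm and yaw 0.03. I trust it less, because it used only a short piece of the tube's edge near the wedge.
- I did not test how firmly the wedge holds after letting go.

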